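Let a micropipette swing tip-down in the grip and hang it on its stand

TASK

Hang the micropipette that lies on the counter on the pipette stand. Pinch it near its head, where the two round rubber discs are, lift it level until it is well clear of the counter, ease the grip until its tip swings down under its own weight, and close the grip again. Bring its hook down over the rail between the two blue collars while you still hold it, then let go so that it swings back against the rest bar and hangs there; do not drop it, and leave the bottles and glassware where they stand.

Things in the scene. Friction and masses are not known exactly. Their poses are not given: they have to be found in the camera images.
- pipette: Micropipette, 182x28x46 mm, about 0.15 kg, lying on its flat back, hook up. Origin on the flat back below the rubber discs; +x to the head, -x to the tip, +z to the hook side. White handle 22 wide (y), 28 deep (z), x=+23 to -75; blue button to x=+32; round nozzle (14 or less thick, axis z=10) to x=-150.
- grip_discs (a point): Point midway between the two black rubber discs (8 mm across) on the handle's sides, 28 mm over their outer faces (y), 18 mm above the flat back. Centre of mass 58 mm toward the tip and 6 mm toward the back: a pinch of 40 N keeps it level, about 4 N lets it turn tip-down (to within 0.3 rad) without falling. Its hook side then faces the way the tip pointed.
- hook_mouth (a point): Middle of the hook's mouth, where the rail goes: x=-38, z=+35 mm of the pipette (38 toward the tip and 17 toward the hook side from the discs), 4 mm under the hook arm. Hook 14 mm wide (y); arm x=-28 to -34; lip 4 mm thick, from the arm to x=-50. Mouth 14 mm wide (z=28 to 42), 16 deep, open toward the tip. Axes as the pipette's.
- tip (a point): Tip of the pipette, x=-150 mm, z=+10 mm of the pipette. Axes as the pipette's.
- stand: Pipette stand, fixed. Origin: underside centre of its grey foot (120x180x12 mm). +x from its open front to its back, y along the rail, z up. Posts 10 mm thick at y=+-70, 157 high. Black rest bar 8 mm thick along y, axis x=-9, z=74. A hung pipette is head up, hook side toward +x, nozzle against the rest bar, leaning up to 0.2 rad.
- rail (a point): Middle of the axis of the steel hanging rail, 8 mm thick, along y, 150 mm above the counter, straight above the stand's origin. Two blue collars (16 mm across) on the rail mark the place; their inner faces are at y=+27 and -27 mm. Axes as the stand's.
- white_bottle: Bystander: square white plastic bottle with black cap, 56 x 56 x 123 mm, loose; origin at the centre of its underside.
- amber_bottle: Bystander: amber bottle with black cap, 50 x 50 x 92 mm, loose; origin at the centre of its underside.
- flask: Bystander: glass conical flask, 62 x 62 x 103 mm, loose; origin at the centre of its underside.
- beaker: Bystander: glass beaker, 54 x 54 x 68 mm, loose; origin at the centre of its underside.
- dropper: Bystander: small dark dropper bottle, 37 x 37 x 101 mm, loose; origin at the centre of its underside.
Mind the look-alikes: they are no part of the job. Of the things like the pipette, leave any that is green or red; of the rest the larger one is meant.

How it is judged:
By the outcome, as a careful person would: the job done as asked, in the order asked, and still so for the second after the job is handed in, with the robot touching nothing.
It also fails if it takes over 53 s, if anything falls off the work surface, if the arm or the gripper's body presses on something with over 40 N, if the wrist force passes 120 N, or if a joint passes its speed limit or range.

ROBOT

A 6-joint arm with a two-finger parallel gripper is mounted at the origin on a cart in front of the work surface, level with it; the furniture and walls round the work are solid. World frame = base frame: x ahead of the robot, y to its left, z up, the work surface at z = 0. Lengths are in mm, angles in rad, forces in N, time in s.
With the tool pointing down it reaches from about 250 to 850 mm from the base axis. Payload 12.5 kg.
Tool frame: the origin (TCP) lies at the very end of the fingers, on their centre line; the grasp point (between the pads) lies 19 mm behind it; x points along the fingers, y is the direction in which the jaws open and shut, and the axes are right-handed (so a half turn about x gives the same grasp; the last joint's range is limited). The gripper opens to 93 mm and grips with 3 to 60 N. Pads are 15 mm wide; open, the fingers measure 128 mm over their backs; the gripper's body (75 mm by 188 mm) begins 65 mm behind the grasp point.
Start: joints at [1.12, 0.351, 1.652, -0, 1.139, -0.085], TCP at [196.701, 513.608, 218.633] pointing down, gripper open.
Joint ranges: [-2.75, 2.75], [-0.79, 2.1], [0.01, 2.65], [-1.57, 4.71], [0.07, 3.14], [-2.87, 2.87]. Speed limits (rad/s): [2.22, 2.22, 2.79, 3.14, 3.14, 3.14].

INTERFACE

Orientations are given as a unit quaternion [w, x, y, z].
In Python, from plant import * gives the robot as it stands.
- The arm moves only by the tool arm_command, never from a script. Its argument "steps" is a list of rows, each a list of 3 entries, a list of its own where there are three numbers: the shift along the tool's x, y, z normalised to -1 to 1, where 1 is 1000 mm, then the turn, a rotation vector about the tool's x, y, z normalised to -1 to 1, where 1 is pi rad, then the finger opening in mm, from 0 to 93. A call has 1 to 10 rows; each row is the pose to reach, as a shift and turn from the pose commanded when the call began, along the tool's axes at that moment, turning the shorter way round; what a row does not reach only later rows make up. A row lasts 1/12 s, in which the tool goes at most 41.7 mm and 7.16 degrees, less where a joint would pass 70% of its speed; a pose out of reach is approached as far as the arm can. A call with a number of a shift or a turn outside -1 to 1 is refused whole. A call with a gripper value outside its range is refused whole. The fingers move at their own pace and stop on an object; "grip_force" is the grip in N (left out, the last holds). Time passes only in rows, so rows that repeat a pose let the fingers close. It gives the time, the measured TCP pose, the force and the opening at its end, in the units of the state.
- read_state(): the state, without advancing time (a new reading comes with each control period).
- snapshot(name): name is "side" or "top" or "wrist"; returns the picture (384x512x3 uint8, blue, green, red); there is no depth.
- camera_info(name): a dict with "mtx" (3x3 intrinsics, pixels), "D" ([k1, k2, p1, p2, k3] as OpenCV has them; the pictures are not rectified), "world_to_cam" (4x4, takes a point from world to camera coordinates); the wrist camera has in their place "tool_from_camera" (4x4, takes a point from camera to tool coordinates, whose origin is the TCP and whose axes are the tool frame's). Camera axes: x right, y up, looking along -z (the intrinsics and any distortion apply to the point x, -y, -z); pixel columns grow to the right and rows downward; lengths in mm; the calibration is good to about 2 mm. A picture is of the moment at which its call begins: read the wrist's pose just before it. camera_info takes no time and is no camera call.
- job_done(): hands the job in, once; it reports no verdict.
The state is a dict: "clock": time; "joints": joint angles; "joint_vel": joint speeds; "effort": joint torques, N m; "position": TCP position; "tool_rot": TCP orientation; "wrist_force": force on the tool from outside, world axes, zero at the start; "ft_torque": the same for the moment, N m; "grip_width": opening from 0.0 (shut) to 1.0 (fully open).
Only numpy, scipy, OpenCV 4.12 (cv2) and the standard library are available. Lean on these libraries where they do the work, as an engineer would, in place of code of your own. Each camera call takes 0.05 s, during which the arm holds its last target.

## Working session

There is one attempt and no reset: what is moved stays moved. The work goes in short steps, Python scripts to look and compute and a tool call to move; the robot and the scene stay as the last step left them, time stands still between calls to the robot, and variables do not carry over. Pictures are saved under pics/ and viewed, and the job is handed in when it is done.

Besides the shell and the picture viewer there is one more tool, called after "Call:" as name(argument=value, ...), one argument or row to a line, values as JSON. arm_command: Moves the arm, as the interface text tells. Its arguments: {"type":"object","properties":{"steps":{"type":"array"},"grip_force":{"type":"number"}},"required":["steps"]}

```bash
ls; mkdir -p pics; python3 - <<'E'
from plant import *
import cv2
s=read_state();print({k:s[k] for k in ('clock','joints','position','tool_rot','grip_width')})
for n in ('side','top','wrist'):
    cv2.imwrite(f'pics/{n}0.png',snapshot(n)); c=camera_info(n)
    for k in c: print(n,k,c[k])
E
```

```text
pics
{'clock': 0.0, 'joints': array([ 1.12036685e+00,  3.51273753e-01,  1.65243713e+00, -1.70708277e-05,
        1.13905695e+00, -8.45924406e-02]), 'position': array([196.57898363, 513.30376617, 218.07591235]), 'tool_rot': array([ 0.69520592,  0.12821818,  0.695415  , -0.1290225 ]), 'grip_width': 1.0003617112493477}
side mtx [[439.85611579   0.         250.51174818]
 [  0.         439.85611579 192.98200971]
 [  0.           0.           1.        ]]
side D [-0.02300494  0.          0.          0.          0.        ]
side world_to_cam [[ 7.71033978e-01 -6.36791557e-01  1.76541780e-03 -3.87950590e+02]
 [ 3.07185573e-01  3.74369149e-01  8.74919861e-01 -3.25545687e+02]
 [-5.57802499e-01 -6.74050631e-01  4.84264514e-01 -1.18173405e+03]
 [ 0.00000000e+00  0.00000000e+00  0.00000000e+00  1.00000000e+00]]
top mtx [[373.84303289   0.         251.43243355]
 [  0.         373.84303289 195.77367625]
 [  0.           0.           1.        ]]
top D [0.02530759 0.         0.         0.         0.        ]
top world_to_cam [[-1.35296204e-02 -9.99885511e-01 -6.77600236e-03  1.01044780e+02]
 [ 9.80544605e-01 -1.45944907e-02  1.95753105e-01 -5.87366851e+02]
 [-1.95829585e-01 -3.99570736e-03  9.80629802e-01 -1.44271520e+03]
 [ 0.00000000e+00  0.00000000e+00  0.00000000e+00  1.00000000e+00]]
wrist mtx [[275.80173743   0.         256.11207069]
 [  0.         275.80173743 196.22542431]
 [  0.           0.           1.        ]]
wrist D [0.00727921 0.         0.         0.         0.        ]
wrist tool_from_camera [[-6.69314737e-04  2.95768322e-01 -9.55259468e-01 -1.66392210e+02]
 [ 9.99999738e-01  4.61575248e-04 -5.57749222e-04  4.07274174e-01]
 [ 2.75959574e-04 -9.55259591e-01 -2.95768554e-01 -8.20104050e+01]
 [ 0.00000000e+00  0.00000000e+00  0.00000000e+00  1.00000000e+00]]
```

View pics/side0.png

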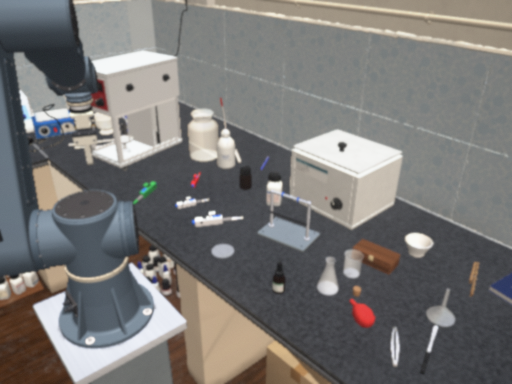

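View pics/top0.png

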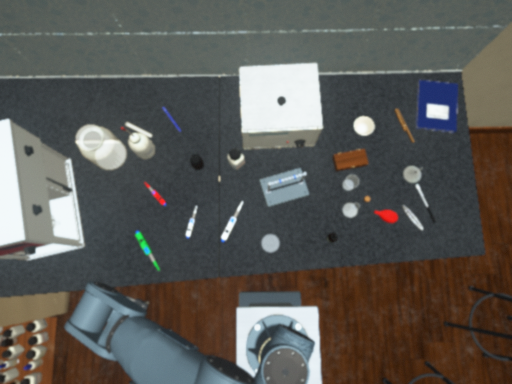

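View pics/wrist0.png

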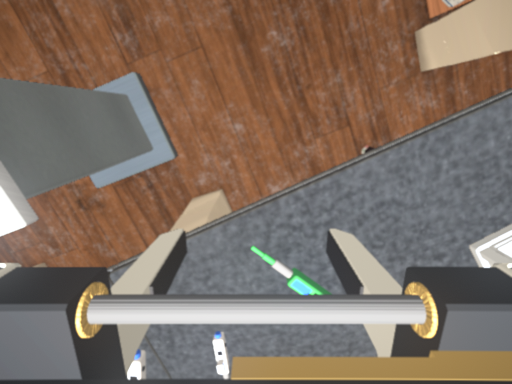

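Candidates in the top picture: green (147,250), red (155,194), small white (191,222) and larger white (232,222). By the description it is the larger white one. I'll check it in close crops.

```bash
python3 - <<'E'
import cv2, numpy as np
t=cv2.imread('pics/top0.png');s=cv2.imread('pics/side0.png')
a=cv2.resize(t[160:260,170:320],None,fx=5,fy=5,interpolation=cv2.INTER_CUBIC);cv2.imwrite('pics/tc.png',a)
b=cv2.resize(s[165:265,170:330],None,fx=5,fy=5,interpolation=cv2.INTER_CUBIC);cv2.imwrite('pics/sc.png',b)
E
```

```text
(no output)
```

View pics/tc.png

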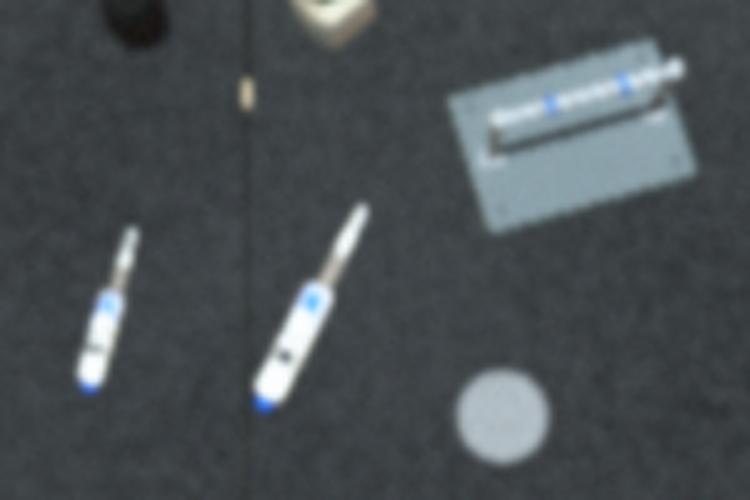

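View pics/sc.png

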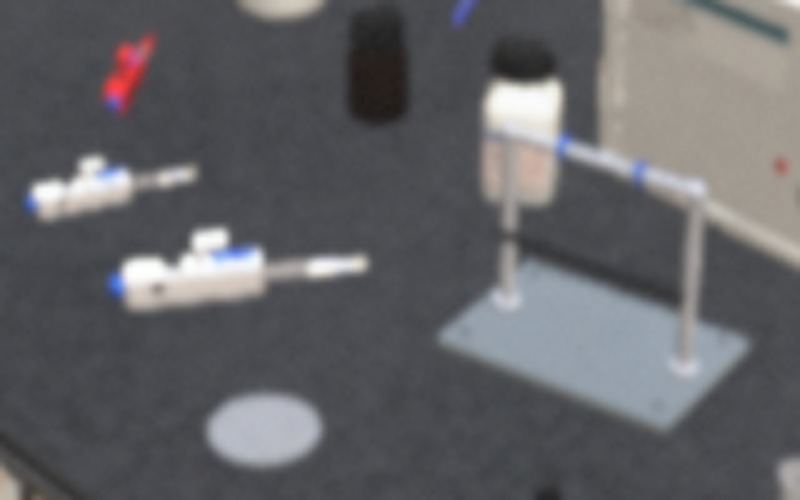

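The crops show the target at crop (295,345), which is full top (229,229). Its blue button points to lower left, its tip to upper right, and the hook is up. The stand's rail has blue collars at crop (551,104) and (624,84). Next I'll measure both.

```bash
cat > h.py <<'E'
from plant import *
import cv2, numpy as np
from scipy.spatial.transform import Rotation as R
def tw(s):
    T=np.eye(4);q=np.array(s['tool_rot']);T[:3,:3]=R.from_quat(q[[1,2,3,0]]).as_matrix();T[:3,3]=s['position'];return T
def camT(n,s=None):
    c=camera_info(n)
    if n=='wrist': return tw(s)@c['tool_from_camera'],c
    return np.linalg.inv(c['world_to_cam']),c
def ray(n,px,s=None):
    T,c=camT(n,s)
    u=cv2.undistortPoints(np.array(px,float).reshape(-1,1,2),np.array(c['mtx']),np.array(c['D'])).reshape(-1,2)
    d=np.c_[u[:,0],-u[:,1],-np.ones(len(u))]@T[:3,:3].T
    return T[:3,3],d
def onz(n,px,z,s=None):
    o,d=ray(n,px,s); return o+d*((z-o[2])/d[:,2])[:,None]
def proj(n,P,s=None):
    T,c=camT(n,s); p=(np.atleast_2d(P)-T[:3,3])@T[:3,:3]
    p=p*[1,-1,-1]
    return cv2.projectPoints(p,np.zeros(3),np.zeros(3),np.array(c['mtx']),np.array(c['D']))[0].reshape(-1,2)
def tri(l):
    A=np.zeros((3,3));b=np.zeros(3);rs=[]
    for n,p,s in l:
        o,d=ray(n,[p],s);d=d[0]/np.linalg.norm(d[0]);M=np.eye(3)-np.outer(d,d);A+=M;b+=M@o;rs.append((o,d))
    x=np.linalg.solve(A,b);return x,[np.linalg.norm(np.cross(x-o,d)) for o,d in rs]
E
python3 - <<'E'
from h import *
np.set_printoptions(precision=1,suppress=True)
def t(p):return (170+(p[0]+.5)/5-.5,160+(p[1]+.5)/5-.5)
def sd(p):return (170+(p[0]+.5)/5-.5,165+(p[1]+.5)/5-.5)
# collars
c1=tri([('top',t((551,104)),None),('side',sd((564,145)),None)])
c2=tri([('top',t((624,84)),None),('side',sd((640,172)),None)])
print(c1,c2)
print('collar z150',onz('top',[t((551,104)),t((624,84))],150))
f=onz('top',[t(p) for p in((450,100),(652,40),(696,172),(493,234))],12);print('foot',f,f.mean(0))
d=f[0]+f[3]-f[1]-f[2];print('foot y ang',np.degrees(np.arctan2(d[1],d[0])),[np.linalg.norm(f[i]-f[(i+1)%4]) for i in range(4)])
print('tip',onz('top',[t((362,207))],10),'button',onz('top',[t((264,403))],14))
tip=tri([('top',t((362,207)),None),('side',sd((365,263)),None)]);print(tip)
b=tri([('top',t((264,403)),None),('side',sd((116,284)),None)]);print(b)
img=cv2.imread('pics/top0.png');
m=(img.min(2)>150).astype('uint8');m[:, :215]=0;m[:,250:]=0;m[:195]=0;m[245:]=0
n,l,st,ce=cv2.connectedComponentsWithStats(m);print(st,ce)
E
```

```text
(array([626.4, -15.4, 156.5]), [np.float64(0.37070354263373584), np.float64(0.3707035426335738)]) (array([641.4, -71.1, 155.3]), [np.float64(0.45372015987621994), np.float64(0.45372015987634184)])
collar z150 [[628.3 -16.1 150. ]
 [643.1 -72.  150. ]]
foot [[ 666.4   57.8   12. ]
 [ 715.6 -112.7   12. ]
 [ 602.  -144.6   12. ]
 [ 552.4   24.5   12. ]] [634.1 -43.8  12. ]
foot y ang 106.22051071219168 [np.float64(177.45896160161274), np.float64(118.0491025806522), np.float64(176.22199558272607), np.float64(118.7978476257865)]
tip [[576.9 132.2  10. ]] button [[416.3 212.7  14. ]]
(array([575.9, 132.3,  13.5]), [np.float64(0.41005381978000105), np.float64(0.410053819780067)])
(array([415.5, 212.2,  21.2]), [np.float64(0.2904458326472334), np.float64(0.290445832647152)])
[[     0      0    512    384 196402]
 [   221    201     22     39    206]] [[255.5 191.5]
 [230.6 223.7]]
```

```bash
python3 - <<'E'
from h import *
np.set_printoptions(precision=1,suppress=True)
a=np.radians(15.8);ex=np.array([np.cos(a),np.sin(a),0]);ey=np.array([-ex[1],ex[0],0]);o=np.array([635,-43.8,0])
for sg in(-9,9):
  P=np.array([o+sg*ex+y*ey+[0,0,74] for y in(-60,60)])
  print(sg,'top crop',(proj('top',P)-[170,160])*5+2,'side crop',(proj('side',P)-[170,165])*5+2)
for n,(x0,y0) in(('top',(258,163)),('side',(262,185))):
  im=cv2.imread(f'pics/{n}0.png')[y0:y0+60,x0:x0+70]
  cv2.imwrite(f'pics/{n}st.png',cv2.resize(im,None,fx=9,fy=9,interpolation=cv2.INTER_CUBIC))
E
```

```text
-9 top crop [[654.  107.3]
 [510.6 149.4]] side crop [[671.1 298.7]
 [515.3 243.7]]
9 top crop [[647.1  86.4]
 [503.9 128.3]] side crop [[684.3 286.4]
 [529.2 232.3]]
```

View pics/topst.png

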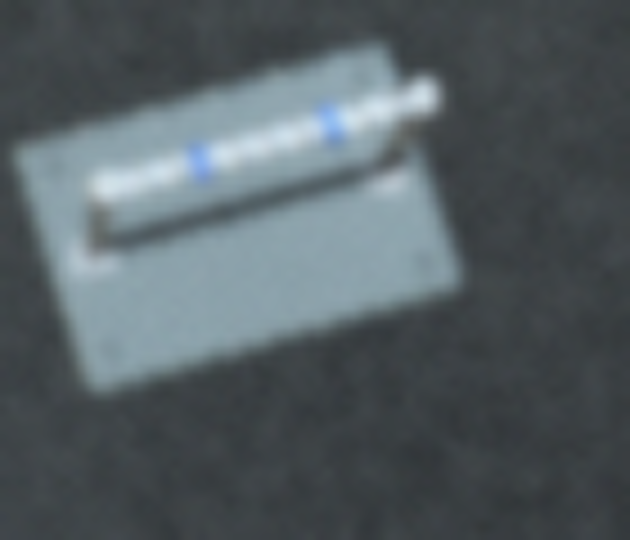

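View pics/sidest.png

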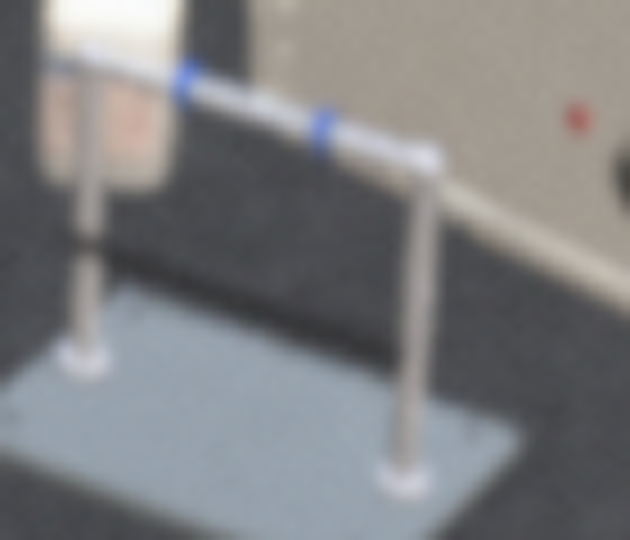

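The rest bar is on the robot side of the posts, at -9. So stand +x is at about +15.8° and the open front faces the robot. The pipette's tip points at about -26.6°. Next I'll work out a hover pose.

```bash
cat >> h.py <<'E'
def cmd(s,pos,Rt):
    T=tw(s); sh=T[:3,:3].T@(np.array(pos)-T[:3,3])/1000
    rv=R.from_matrix(T[:3,:3].T@Rt).as_rotvec()/np.pi
    return np.round(sh,4),np.round(rv,4)
def down(yaw,pitch=0): # tool x down, tool y horizontal at angle yaw (rad)
    x=np.array([0,0,-1.]);y=np.array([np.cos(yaw),np.sin(yaw),0]);return np.c_[x,y,np.cross(x,y)]
E
python3 - <<'E'
from h import *
np.set_printoptions(precision=4,suppress=True)
s=read_state();print(tw(s), s['clock'])
for yaw in (63.4,63.4-180):
    Rt=down(np.radians(yaw));print(yaw,Rt[:,2],cmd(s,[444,199,180],Rt))
print('tcp px',proj('wrist',tw(s)[:3,3],s),proj('wrist',tw(s)[:3,3]-tw(s)[:3,0]*19,s))
E
```

```text
[[ -0.0004   0.3577   0.9338 196.6036]
 [ -0.0008   0.9338  -0.3577 513.3874]
 [ -1.      -0.0009  -0.0001 218.2296]
 [  0.       0.       0.       1.    ]] 0.15
63.4 [ 0.8942 -0.4478  0.    ] (array([ 0.0384, -0.2051,  0.3435]), array([ 0.0313, -0.    ,  0.0003]))
-116.6 [-0.8942  0.4478  0.    ] (array([ 0.0384, -0.2051,  0.3435]), array([-0.9687, -0.0004, -0.    ]))
tcp px [[255.3652 240.0837]] [[255.3042 254.3066]]
```

Call:
arm_command(
  steps=[
    [[0.004,-0.02,0.034],[0.003,0,0],93],
    [[0.015,-0.08,0.134],[0.013,0,0],93],
    [[0.03,-0.16,0.27],[0.026,0,0],93],
    [[0.038,-0.205,0.3435],[0.031,0,0],93],
    [[0.038,-0.205,0.3435],[0.031,0,0],93],
    [[0.038,-0.205,0.3435],[0.031,0,0],93],
    [[0.038,-0.205,0.3435],[0.031,0,0],93],
    [[0.038,-0.205,0.3435],[0.031,0,0],93],
    [[0.038,-0.205,0.3435],[0.031,0,0],93],
    [[0.038,-0.205,0.3435],[0.031,0,0],93],
  ],
  grip_force=40,
)

```text
clock: 0.98
position: [445.6, 196.6, 180.3]
tool_rot: [0.688, 0.163, 0.688, -0.163]
wrist_force: [0.1, 0.5, -0.1]
grip_width: 0.999
```

Call:
arm_command(
  steps=[
    [[0,0,0],[0,0,0],93],
    [[0,0,0],[0,0,0],93],
    [[0,0,0],[0,0,0],93],
  ],
)

```text
clock: 1.23
position: [443.7, 199.6, 180.5]
tool_rot: [0.688, 0.162, 0.688, -0.162]
wrist_force: [0.1, 0.6, -0.3]
grip_width: 1.0
```

```bash
python3 - <<'E'
from h import *
np.set_printoptions(precision=3,suppress=True)
s=read_state();print(tw(s),s['clock'],s['joints'])
im=snapshot('wrist');cv2.imwrite('pics/w1.png',im);np.save('w1.npy',tw(s))
cv2.imwrite('pics/w1c.png',cv2.resize(im[120:320,140:370],None,fx=3,fy=3,interpolation=cv2.INTER_CUBIC))
E
```

```text
[[ -0.001   0.447   0.895 443.709]
 [  0.      0.895  -0.447 199.624]
 [ -1.     -0.     -0.001 180.527]
 [  0.      0.      0.      1.   ]] 1.2333 [ 0.327  0.283  1.852  0.     1.007 -0.781]
```

View pics/w1.png

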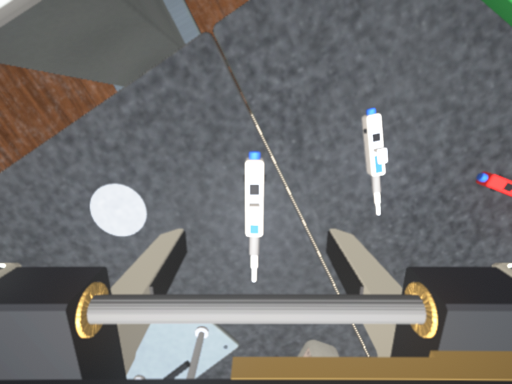

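View pics/w1c.png

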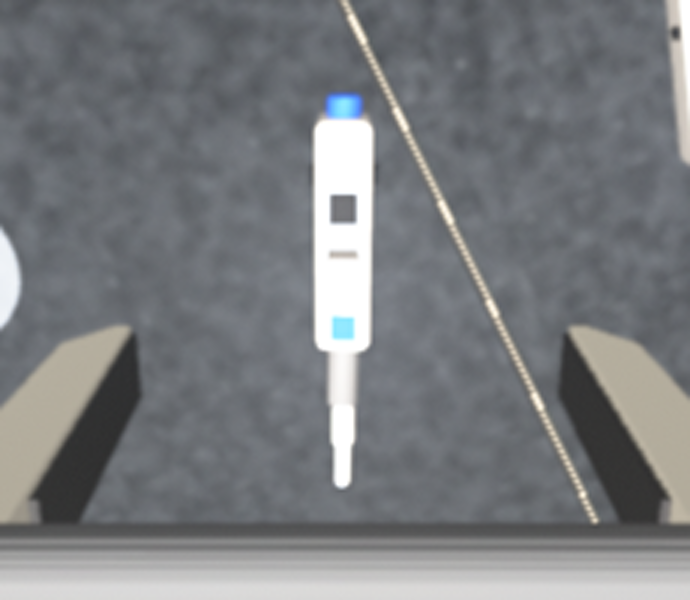

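In the close crop the pipette is centred. Discs are at about (311,172) and (376,172), button at (345,105) and tip at (342,486), with the hook up. Now to turn these into positions.

```bash
python3 - <<'E'
from h import *
np.set_printoptions(precision=2,suppress=True)
T=np.load('w1.npy');q=R.from_matrix(T[:3,:3]).as_quat();s={'tool_rot':q[[3,0,1,2]],'position':T[:3,3]}
c=lambda p:(140+(p[0]+.5)/3-.5,120+(p[1]+.5)/3-.5)
tip=onz('wrist',[c((342,488))],10,s)[0];d=onz('wrist',[c((310.5,172)),c((377,172))],18,s)
btop=onz('wrist',[c((345,117))],20,s)[0];e=onz('wrist',[c((342,352))],20,s)[0]
print('tip',tip,'discs',d,d.mean(0),np.linalg.norm(d[0]-d[1]));print('handle head/end z20',btop,e)
v=tip-d.mean(0);print(np.hypot(v[0],v[1]),np.degrees(np.arctan2(v[1],v[0])))
v=e-btop;print(np.hypot(v[0],v[1]),np.degrees(np.arctan2(v[1],v[0])))
for n in('top','side'):print(n,proj(n,[tip,d.mean(0)]))
E
```

```text
tip [576.26 130.2   10.  ] discs [[432.53 188.25  18.  ]
 [444.64 212.47  18.  ]] [438.59 200.36  18.  ] 27.08758209138284
handle head/end z20 [418.41 211.06  20.  ] [509.24 164.02  20.  ]
154.5166320457716 -27.004103491825905
102.28936773152078 -27.383757953333795
top [[242.49 201.16]
 [225.37 234.54]]
side [[243.15 218.23]
 [200.29 221.32]]
```

```bash
python3 - <<'E'
from h import *
s=read_state();print(cmd(s,[441,199.2,75],down(np.radians(62.8))))
E
```

```text
(array([ 0.1056, -0.0018, -0.0019]), array([ 0.0039, -0.0001,  0.    ]))
```

Call:
arm_command(
  steps=[
    [[0.015,0,0],[0.001,0,0],70],
    [[0.045,-0.001,-0.001],[0.003,0,0],60],
    [[0.08,-0.002,-0.002],[0.004,0,0],60],
    [[0.1,-0.002,-0.002],[0.004,0,0],60],
    [[0.1055,-0.002,-0.002],[0.004,0,0],60],
    [[0.1055,-0.002,-0.002],[0.004,0,0],60],
    [[0.1055,-0.002,-0.002],[0.004,0,0],60],
    [[0.1055,-0.002,-0.002],[0.004,0,0],60],
  ],
)

```text
clock: 1.95
position: [442.2, 199.1, 76.6]
tool_rot: [0.688, 0.167, 0.687, -0.166]
wrist_force: [0.3, -0.2, -0.5]
grip_width: 0.644
```

```bash
python3 - <<'E'
from h import *
np.set_printoptions(precision=3,suppress=True)
s=read_state();print(tw(s),s['clock'],s['grip_width'])
im=snapshot('wrist');np.save('w2.npy',tw(s))
cv2.imwrite('pics/w2c.png',cv2.resize(im[100:300,150:350],None,fx=3,fy=3,interpolation=cv2.INTER_CUBIC))
E
```

```text
[[  0.002   0.457   0.889 442.196]
 [  0.001   0.889  -0.457 199.074]
 [ -1.      0.002   0.002  76.576]
 [  0.      0.      0.      1.   ]] 1.95 0.6443953808553513
```

View pics/w2c.png

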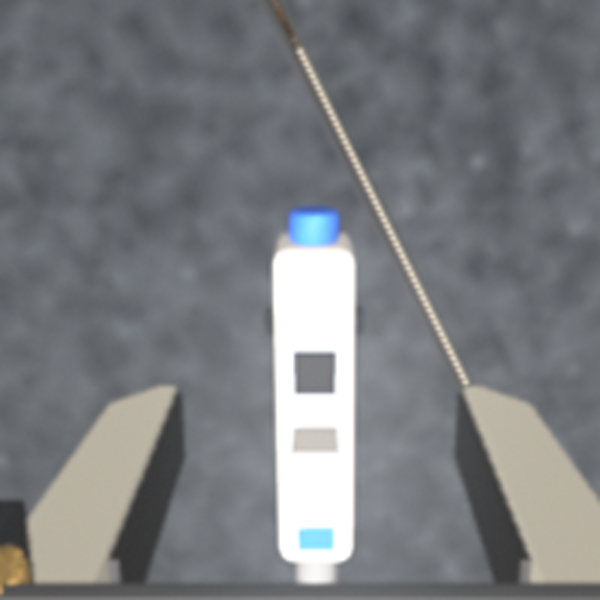

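The discs are at crop (270,320) and (360,320).

```bash
python3 - <<'E'
from h import *
np.set_printoptions(precision=2,suppress=True)
T=np.load('w2.npy');q=R.from_matrix(T[:3,:3]).as_quat();s={'tool_rot':q[[3,0,1,2]],'position':T[:3,3]}
c=lambda p:(150+(p[0]+.5)/3-.5,100+(p[1]+.5)/3-.5)
d=onz('wrist',[c((268,320)),c((362.5,320))],18,s);print(d,d.mean(0),np.linalg.norm(d[0]-d[1]))
print('head edge top face',onz('wrist',[c((315,248))],26,s), 'end',onz('wrist',[c((315,562))],26,s),'hook',onz('wrist',[c((315,352)),c((315,393))],46,s))
s=read_state();print(cmd(s,[441.5,198.8,3],down(np.radians(62.8))))
E
```

```text
[[432.91 188.03  18.  ]
 [445.38 212.21  18.  ]] [439.15 200.12  18.  ] 27.20326268292712
head edge top face [[418.31 210.83  26.  ]] end [[506.2  165.41  26.  ]] hook [[438.07 200.67  46.  ]
 [448.2  195.44  46.  ]]
(array([ 0.07, -0.  , -0.  ]), array([-0.,  0., -0.]))
```

```bash
python3 - <<'E'
from h import *
s=read_state();print(cmd(s,[440,199.6,3],down(np.radians(62.8))), s['position'])
E
```

```text
(array([ 0.0736, -0.0006, -0.0024]), array([-0.0002,  0.0006, -0.0006])) [442.22585528 198.95394762  76.56593428]
```

Call:
arm_command(
  steps=[
    [[0.015,0,0],[0,0,0],50],
    [[0.035,0,-0.001],[0,0,0],50],
    [[0.055,0,-0.001],[0,0,0],50],
    [[0.066,0,-0.0015],[0,0,0],50],
    [[0.07,0,-0.0015],[0,0,0],50],
    [[0.072,0,-0.0015],[0,0,0],50],
    [[0.072,0,-0.0015],[0,0,0],50],
    [[0.072,0,-0.0015],[0,0,0],50],
    [[0.072,0,-0.0015],[0,0,0],50],
  ],
  grip_force=40,
)

```text
clock: 2.75
position: [440.6, 199.3, 4.0]
tool_rot: [0.688, 0.167, 0.687, -0.166]
wrist_force: [-0.2, -0.9, 0.3]
grip_width: 0.54
```

```bash
python3 - <<'E'
from h import *
np.set_printoptions(precision=3,suppress=True)
s=read_state();print(tw(s)[:3,3],s['clock'],s['grip_width'],s['wrist_force'])
im=snapshot('wrist')
cv2.imwrite('pics/w3c.png',cv2.resize(im[120:320,150:350],None,fx=3,fy=3,interpolation=cv2.INTER_CUBIC))
E
```

```text
[440.65  199.287   3.958] 2.75 0.5396227331998968 [-0.23  -0.889  0.33 ]
```

View pics/w3c.png

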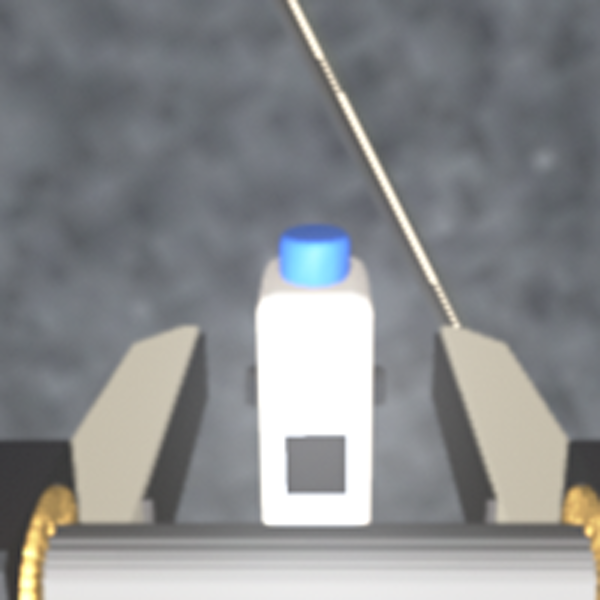

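```bash
python3 - <<'E'
from h import *
np.set_printoptions(precision=2,suppress=True)
s=read_state();T=tw(s)
for zz in(-7.5,0,7.5):
  P=[(T@[-(18-T[2,3]),y,zz,1])[:3] for y in(-14,14)]
  print(zz,(proj('wrist',P,s)-[150,120])*3+1)
c=lambda p:(150+(p[0]+.5)/3-.5,120+(p[1]+.5)/3-.5)
d=onz('wrist',[c((251,384)),c((380,384))],18,s);print(d, (np.linalg.inv(T)@np.r_[d.mean(0),1]))
E
```

```text
-7.5 [[247.41 359.24]
 [385.78 359.16]]
0 [[248.35 392.51]
 [384.93 392.42]]
7.5 [[249.27 424.93]
 [384.1  424.84]]
[[432.69 188.21  18.  ]
 [444.79 211.63  18.  ]] [-14.16  -0.23  -1.93   1.  ]
```

Call:
arm_command(
  steps=[
    [[0.0005,0,-0.0015],[0,0,0],50],
    [[0.0005,0,-0.0015],[0,0,0],40],
    [[0.0005,0,-0.0015],[0,0,0],20],
    [[0.0005,0,-0.0015],[0,0,0],20],
    [[0.0005,0,-0.0015],[0,0,0],20],
    [[0.0005,0,-0.0015],[0,0,0],20],
    [[0.0005,0,-0.0015],[0,0,0],20],
    [[0.0005,0,-0.0015],[0,0,0],20],
  ],
  grip_force=40,
)

```text
clock: 3.47
position: [438.8, 199.8, 2.6]
tool_rot: [0.687, 0.167, 0.687, -0.167]
wrist_force: [-1.1, 0.5, 1.0]
grip_width: 0.29
```

```bash
python3 - <<'E'
from h import *
np.set_printoptions(precision=3,suppress=True)
s=read_state();print(tw(s)[:3,3],s['clock'],s['grip_width']*93,s['wrist_force'])
E
```

```text
[438.814 199.791   2.647] 3.4667 26.965804672366353 [-1.12   0.51   1.044]
```

Call:
arm_command(
  steps=[
    [[-0.002,0,0],[0,0,0],20],
    [[-0.006,0,0],[0,0,0],20],
    [[-0.014,0,0],[0,0,0],20],
    [[-0.026,0,0],[0,0,0],20],
    [[-0.042,0,0],[0,0,0],20],
    [[-0.062,0,0],[0,0,0],20],
    [[-0.082,0,0],[0,0,0],20],
    [[-0.1,0,0],[0,0,0],20],
    [[-0.112,0,0],[0,0,0],20],
    [[-0.12,0,0],[0,0,0],20],
  ],
)

```text
clock: 4.3
position: [439.1, 199.9, 124.6]
tool_rot: [0.688, 0.167, 0.687, -0.166]
wrist_force: [-0.7, -1.0, -1.5]
grip_width: 0.291
```

Call:
arm_command(
  steps=[
    [[-0.01,0,0],[0,0,0],20],
    [[-0.025,0,0],[0,0,0],20],
    [[-0.045,0,0],[0,0,0],20],
    [[-0.068,0,0],[0,0,0],20],
    [[-0.09,0,0],[0,0,0],20],
    [[-0.11,0,0],[0,0,0],20],
    [[-0.124,0,0],[0,0,0],20],
    [[-0.134,0,0],[0,0,0],20],
    [[-0.14,0,0],[0,0,0],20],
    [[-0.14,0,0],[0,0,0],20],
  ],
)

```text
clock: 5.13
position: [439.0, 199.9, 263.3]
tool_rot: [0.687, 0.167, 0.687, -0.166]
wrist_force: [1.3, 0.7, -1.3]
grip_width: 0.286
```

```bash
python3 - <<'E'
from h import *
np.set_printoptions(precision=3,suppress=True)
s=read_state();print(tw(s)[:3,3],s['clock'],s['grip_width']*93,s['wrist_force'])
im=snapshot('side');cv2.imwrite('pics/s4.png',cv2.resize(im[100:260,120:320],None,fx=3,fy=3,interpolation=cv2.INTER_CUBIC))
E
```

```text
[438.955 199.854 263.333] 5.1333 26.57521743537118 [ 1.266  0.674 -1.252]
```

View pics/s4.png

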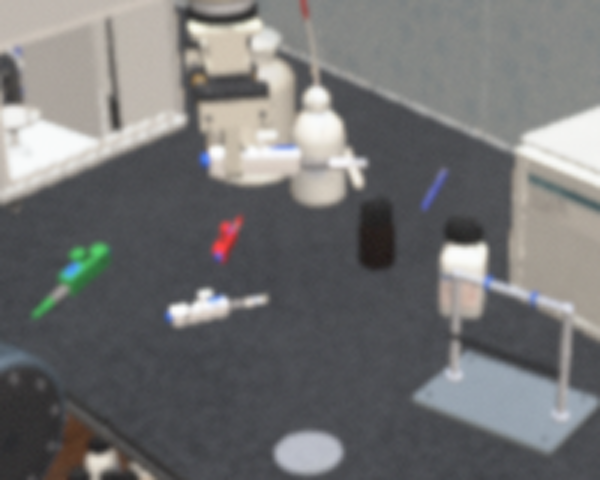

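The pipette is held level, from (205,158) to (365,162), and is well clear of the counter. Now I'll ease the grip.

Call:
arm_command(
  steps=[
    [[0,0,0],[0,0,0],20],
    [[0,0,0],[0,0,0],20],
    [[0,0,0],[0,0,0],20],
    [[0,0,0],[0,0,0],20],
    [[0,0,0],[0,0,0],20],
    [[0,0,0],[0,0,0],20],
  ],
  grip_force=4,
)

```text
clock: 5.68
position: [438.7, 199.8, 262.5]
tool_rot: [0.687, 0.167, 0.687, -0.167]
wrist_force: [0.0, 0.8, -1.9]
grip_width: 0.301
```

```bash
python3 - <<'E'
from h import *
np.set_printoptions(precision=3,suppress=True)
s=read_state();print(tw(s)[:3,3],s['clock'],s['grip_width']*93,s['wrist_force'])
im=snapshot('side');cv2.imwrite('pics/s5.png',cv2.resize(im[100:260,120:320],None,fx=3,fy=3,interpolation=cv2.INTER_CUBIC))
E
```

```text
[438.747 199.791 262.45 ] 5.6833 28.00401231972539 [ 0.038  0.814 -1.877]
```

View pics/s5.png

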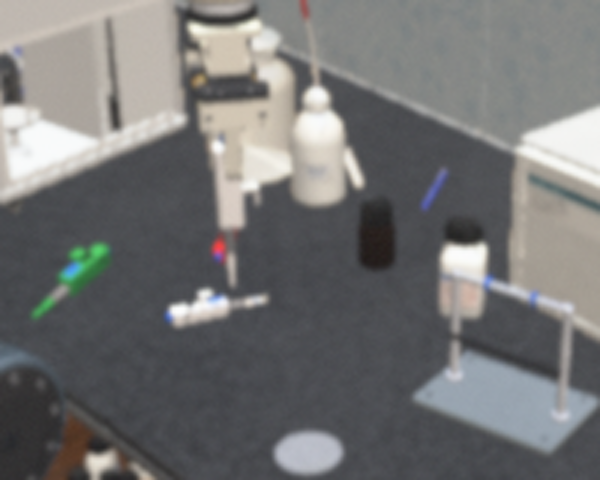

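It has swung tip-down, with the tip at (233,285) and the hook on the right. I'll let it settle briefly and then close at 40 N.

Call:
arm_command(
  steps=[
    [[0,0,0],[0,0,0],20],
    [[0,0,0],[0,0,0],20],
    [[0,0,0],[0,0,0],20],
  ],
  grip_force=4,
)

```text
clock: 5.98
position: [438.8, 199.8, 262.6]
tool_rot: [0.687, 0.167, 0.687, -0.167]
wrist_force: [-0.5, -0.7, -1.8]
grip_width: 0.3
```

Call:
arm_command(
  steps=[
    [[0,0,0],[0,0,0],20],
    [[0,0,0],[0,0,0],20],
    [[0,0,0],[0,0,0],20],
    [[0,0,0],[0,0,0],20],
  ],
  grip_force=40,
)

```text
clock: 6.32
position: [438.8, 199.8, 262.6]
tool_rot: [0.687, 0.167, 0.687, -0.167]
wrist_force: [-1.0, -0.0, -2.2]
grip_width: 0.285
```

```bash
python3 - <<'E'
from h import *
np.set_printoptions(precision=3,suppress=True)
s=read_state();print(tw(s)[:3,3],s['clock'],s['grip_width']*93,s['wrist_force'])
np.save('w6.npy',tw(s))
im=snapshot('wrist');cv2.imwrite('pics/w6.png',im)
im=snapshot('side');cv2.imwrite('pics/s6.png',im);cv2.imwrite('pics/s6c.png',cv2.resize(im[130:210,160:240],None,fx=7,fy=7,interpolation=cv2.INTER_CUBIC))
E
```

```text
[438.793 199.803 262.624] 6.3167 26.521412483063923 [-0.996 -0.04  -2.185]
```

View pics/w6.png

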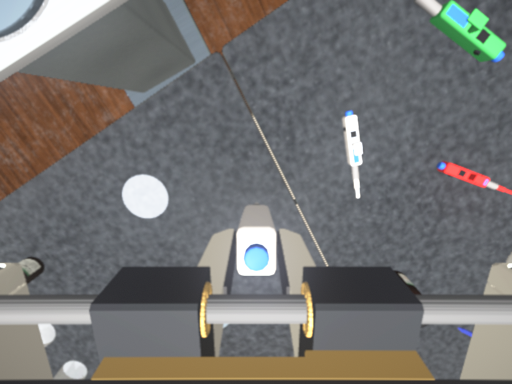

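View pics/s6c.png

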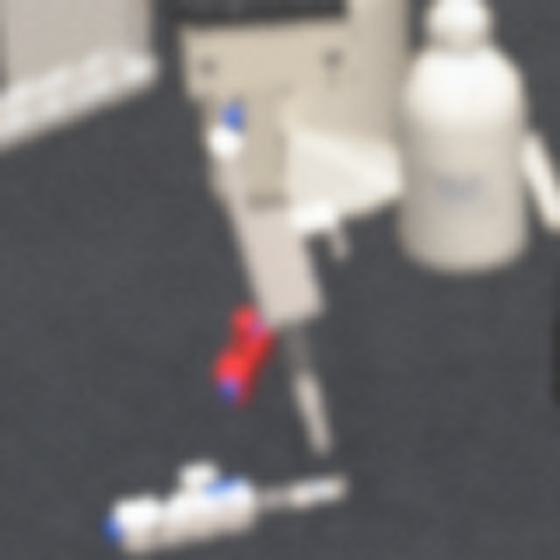

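```bash
cat >> h.py <<'E'
def inplane(n,px,o0,nrm,s=None):
    o,d=ray(n,[px],s);d=d[0];return o+d*((o0-o)@nrm)/(d@nrm)
E
python3 - <<'E'
from h import *
np.set_printoptions(precision=2,suppress=True)
T=np.load('w6.npy');x,y,z=T[:3,:3].T;o=T[:3,3]-15.5*x
c=lambda p:np.array((160+(p[0]+.5)/7-.5,130+(p[1]+.5)/7-.5))
tip=inplane('side',c((323,450)),o,y)
bt=inplane('side',c((234,108)),o,y)
print('rel to discs: along tool z, down');
for p in(tip,bt):print((p-o)@z,(p-o)@x)
v=tip-bt;print(np.linalg.norm(v),'lean',np.arctan2(v@z,v@x))
# predicted tip for lean a
for a in(0,.1,.2,.3):
  # pipette axes: px(head) , pz(hook)
  hx=-(np.cos(a)*x+np.sin(a)*z); hz=np.cos(a)*z-np.sin(a)*x
  P=lambda X,Z:o+X*hx+(Z-18)*hz
  print(a,(proj('side',[P(-150,10),P(32,14),P(-34,42)])-[160,130])*7+3)
E
```

```text
rel to discs: along tool z, down
23.92810644174799 151.7939055040639
-8.334134653632981 -31.266217204217575
185.88130816859334 lean 0.17444710940830138
0 [[257.5  453.47]
 [243.37 105.74]
 [311.29 231.08]]
0.1 [[288.29 450.41]
 [236.51 107.44]
 [317.96 225.5 ]]
0.2 [[318.67 444.69]
 [229.85 109.76]
 [324.03 219.36]]
0.3 [[348.4  436.37]
 [223.45 112.68]
 [329.44 212.72]]
```

The pipette's lean is about 0.2 rad, tip toward the hook side. I'll tilt the tool +0.2 rad about its y axis so it hangs upright, and turn its hook side to stand +x.

```bash
cat >> h.py <<'E'
def hookpose(mouth,ang=15.8,tilt=0.2,disc=(-15.4,0,-0.2)):
    Rt=down(np.radians(ang+90))@R.from_rotvec([0,tilt,0]).as_matrix()
    h=np.array([np.cos(np.radians(ang)),np.sin(np.radians(ang)),0])
    d=np.array(mouth)-17*h+[0,0,38]
    return d-Rt@np.array(disc),Rt
E
python3 - <<'E'
from h import *
np.set_printoptions(precision=4,suppress=True)
s=read_state()
p,Rt=hookpose([635.5,-44,210]);print(p,cmd(s,p,Rt),np.degrees(np.linalg.norm(cmd(s,p,Rt)[1]))*np.pi)
E
```

```text
[616.387  -49.4084 232.8672] (array([ 0.0298, -0.1402,  0.272 ]), array([-0.2384,  0.0606, -0.0239])) 44.48518193735977
```

Call:
arm_command(
  steps=[
    [[0,-0.0028,0.0054],[-0.0048,0.0012,-0.0005],20],
    [[0,-0.0084,0.0163],[-0.0143,0.0036,-0.0014],20],
    [[0,-0.0168,0.0326],[-0.0286,0.0073,-0.0029],20],
    [[0,-0.028,0.0544],[-0.0477,0.0121,-0.0048],20],
    [[0,-0.0407,0.0789],[-0.0691,0.0176,-0.0069],20],
    [[0,-0.0533,0.1034],[-0.0906,0.023,-0.0091],20],
    [[0,-0.0659,0.1278],[-0.112,0.0285,-0.0112],20],
    [[0,-0.0771,0.1496],[-0.1311,0.0333,-0.0131],20],
    [[0,-0.0869,0.1686],[-0.1478,0.0376,-0.0148],20],
    [[0,-0.093,0.18],[-0.158,0.04,-0.0158],20],
  ],
)

```text
clock: 7.25
position: [557.3, 32.8, 262.3]
tool_rot: [0.658, -0.015, 0.753, 0.002]
wrist_force: [0.7, 0.2, -1.7]
grip_width: 0.289
```

```bash
python3 - <<'E'
from h import *
np.set_printoptions(precision=4,suppress=True)
s=read_state();print(s['position'],s['clock'],s['grip_width']*93)
p,Rt=hookpose([635.5,-44,210]);print(cmd(s,p,Rt))
E
```

```text
[557.3404  32.8102 262.2955] 7.25 26.908191297926905
(array([ 0.023 , -0.0831,  0.0606]), array([-0.0799,  0.0204, -0.008 ]))
```

Call:
arm_command(
  steps=[
    [[0.001,-0.008,0.006],[-0.008,0.002,-0.0008],20],
    [[0.003,-0.02,0.0145],[-0.019,0.005,-0.002],20],
    [[0.006,-0.034,0.025],[-0.033,0.0085,-0.0033],20],
    [[0.01,-0.049,0.036],[-0.048,0.0122,-0.0048],20],
    [[0.015,-0.063,0.046],[-0.061,0.0155,-0.006],20],
    [[0.019,-0.074,0.054],[-0.071,0.018,-0.0071],20],
    [[0.022,-0.081,0.059],[-0.078,0.02,-0.008],20],
    [[0.023,-0.083,0.0605],[-0.08,0.0204,-0.008],20],
    [[0.023,-0.083,0.0605],[-0.08,0.0204,-0.008],20],
    [[0.023,-0.083,0.0605],[-0.08,0.0204,-0.008],20],
  ],
)

```text
clock: 8.08
position: [614.9, -47.2, 233.3]
tool_rot: [0.627, -0.106, 0.767, 0.086]
wrist_force: [-0.2, 0.5, -1.2]
grip_width: 0.287
```

```bash
python3 - <<'E'
from h import *
np.set_printoptions(precision=4,suppress=True)
s=read_state();print(s['position'],s['clock'],s['grip_width']*93,s['joints'])
p,Rt=hookpose([635.5,-44,210]);print(cmd(s,p,Rt));np.save('w7.npy',tw(s))
for n in('wrist','side','top'):
  im=snapshot(n);cv2.imwrite(f'pics/{n}7.png',im)
  if n=='side':cv2.imwrite('pics/s7c.png',cv2.resize(im[120:250,210:350],None,fx=4.5,fy=4.5,interpolation=cv2.INTER_CUBIC))
E
```

```text
[614.8681 -47.2049 233.3338] 8.0833 26.68579483377778 [-0.118   0.5618  1.3026 -0.0761  1.4618 -1.9474]
(array([ 0.0003, -0.0025,  0.0009]), array([-0.0006,  0.0003, -0.0001]))
```

View pics/wrist7.png

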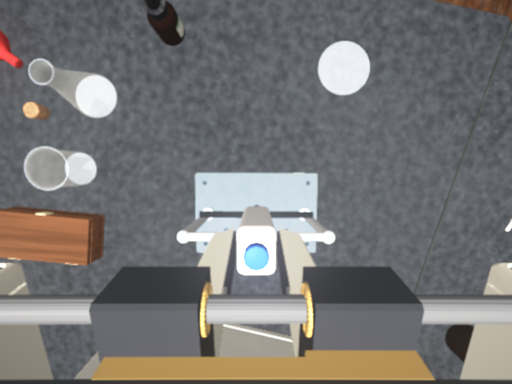

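View pics/s7c.png

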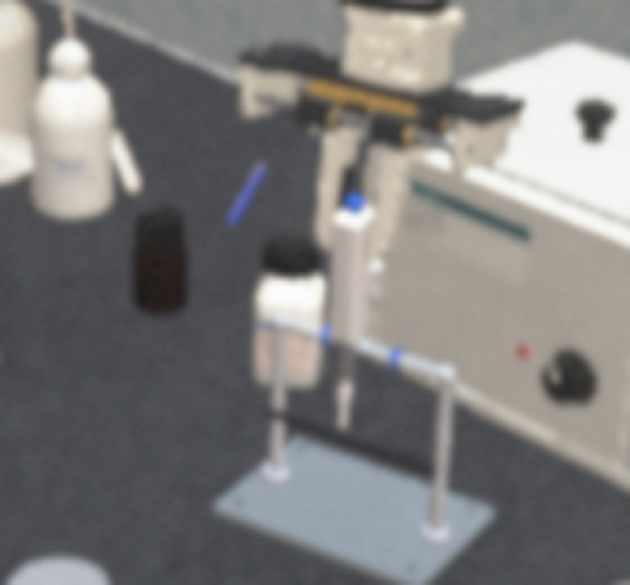

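```bash
python3 - <<'E'
from h import *
np.set_printoptions(precision=1,suppress=True)
T=np.load('w7.npy');a=0.2;x,y,z=T[:3,:3].T;o=T[:3,3]-15.4*x
q=R.from_matrix(T[:3,:3]).as_quat();s={'tool_rot':q[[3,0,1,2]],'position':T[:3,3]}
for a in(.15,.2,.25):
  hx=-(np.cos(a)*x+np.sin(a)*z); hz=np.cos(a)*z-np.sin(a)*x
  P=lambda X,Z:o+X*hx+(Z-18)*hz
  print(a,(proj('side',[P(-150,10),P(-75,14),P(32,14),P(-38,35)])-[210,120])*4.5+1.75)
  print('mouth',P(-38,35),'tip',P(-150,10),'hx',hx)
h=np.array([np.cos(np.radians(15.8)),np.sin(np.radians(15.8)),0]);ey=np.array([-h[1],h[0],0]);r=np.array([635.5,-44,150])
print('rail',(proj('side',[r,r-30*ey,r+30*ey])-[210,120])*4.5+1.75, 'bar',(proj('side',[r-9*h-[0,0,76]])-[210,120])*4.5+1.75)
print('top rail',proj('top',[r-30*ey,r,r+30*ey]))
print('wrist rail ends pred',proj('wrist',[r-75*ey,r+75*ey,r-70*ey],s))
im=cv2.imread('pics/side7.png');cv2.imwrite('pics/s7d.png',cv2.resize(im[155:225,265:325],None,fx=9,fy=9,interpolation=cv2.INTER_CUBIC))
im=cv2.imread('pics/wrist7.png');cv2.imwrite('pics/w7d.png',cv2.resize(im[160:300,160:350],None,fx=4,fy=4,interpolation=cv2.INTER_CUBIC))
E
```

```text
0.15 [[334.7 430.2]
 [344.4 336.1]
 [354.7 196.9]
 [362.9 279. ]]
mouth [632.4 -42.3 209.6] tip [603.  -50.5  99. ] hx [0. 0. 1.]
0.2 [[340.  426.4]
 [347.1 334.3]
 [353.5 198. ]
 [364.3 277. ]]
mouth [634.2 -41.8 210.4] tip [610.2 -48.5  98.4] hx [-0. -0.  1.]
0.25 [[345.3 422.2]
 [349.7 332.4]
 [352.3 199.1]
 [365.7 274.9]]
mouth [636.  -41.3 211.3] tip [617.5 -46.5  98.2] hx [-0. -0.  1.]
rail [[363.9 351.6]
 [400.2 363.4]
 [328.4 340.1]] bar [[353.1 445.9]]
top rail [[294.6 176.2]
 [287.1 178.5]
 [279.6 180.7]]
wrist rail ends pred [[176.4 238.7]
 [330.7 238.4]
 [181.5 238.7]]
```

View pics/s7d.png

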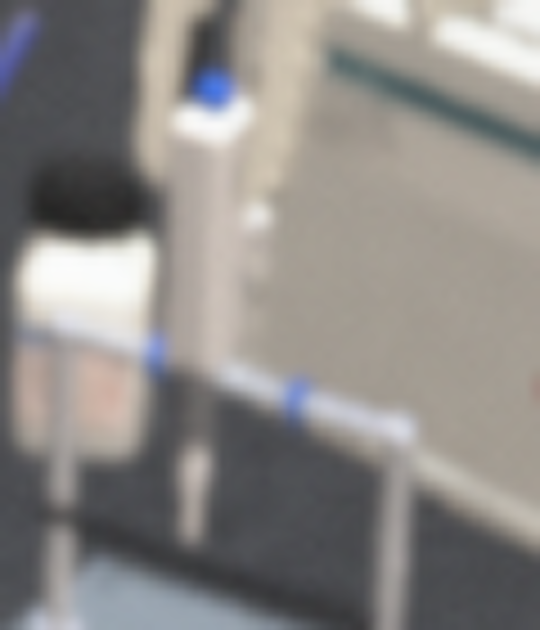

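View pics/w7d.png

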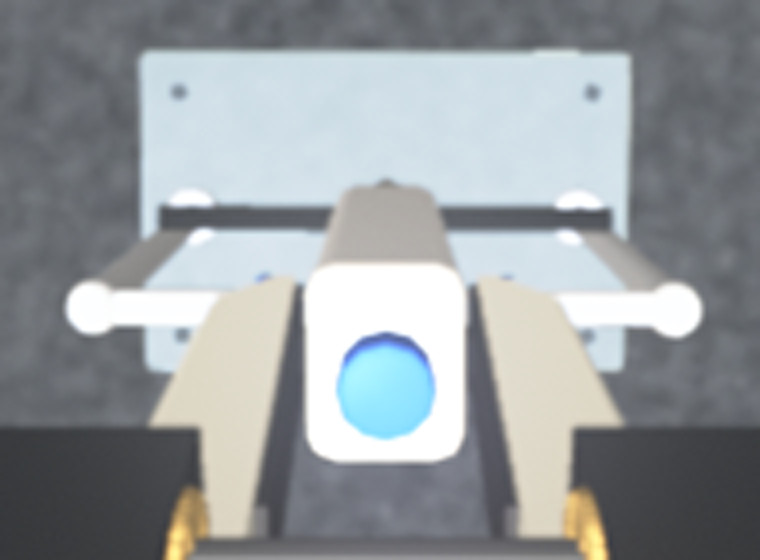

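The view matches the prediction. The rail, seen by the wrist camera, is at about (634,-43.2). The rest bar is on the near side, and the hook points away from the robot. I'll now come down to just above the rail.

```bash
python3 - <<'E'
from h import *
np.set_printoptions(precision=4,suppress=True)
s=read_state();print(s['position'],s['clock'])
p,Rt=hookpose([634,-43.2,174]);print(p,cmd(s,p,Rt))
E
```

```text
[614.8938 -47.0738 233.7515] 8.2333
[614.887  -48.6084 196.8672] (array([ 0.0362, -0.0015,  0.0069]), array([-0.0004,  0.0005,  0.    ]))
```

Call:
arm_command(
  steps=[
    [[0.003,0,0.0006],[0,0,0],20],
    [[0.01,0,0.002],[0,0,0],20],
    [[0.019,-0.001,0.0037],[0,0,0],20],
    [[0.028,-0.0015,0.0054],[0,0,0],20],
    [[0.034,-0.0015,0.0066],[0,0,0],20],
    [[0.036,-0.0015,0.007],[0,0,0],20],
    [[0.036,-0.0015,0.007],[0,0,0],20],
    [[0.036,-0.0015,0.007],[0,0,0],20],
  ],
)

```text
clock: 8.9
position: [615.3, -49.1, 196.6]
tool_rot: [0.627, -0.106, 0.767, 0.087]
wrist_force: [0.7, -0.1, -1.2]
grip_width: 0.287
```

```bash
python3 - <<'E'
from h import *
np.set_printoptions(precision=4,suppress=True)
s=read_state();print(s['position'],s['clock'],s['wrist_force'])
p,Rt=hookpose([634,-43.2,174]);print(cmd(s,p,Rt));np.save('w8.npy',tw(s))
im=snapshot('wrist');cv2.imwrite('pics/wrist8.png',im);cv2.imwrite('pics/w8d.png',cv2.resize(im[160:300,160:350],None,fx=4,fy=4,interpolation=cv2.INTER_CUBIC))
im=snapshot('side');cv2.imwrite('pics/side8.png',im);cv2.imwrite('pics/s8d.png',cv2.resize(im[165:235,265:325],None,fx=9,fy=9,interpolation=cv2.INTER_CUBIC))
T=np.load('w8.npy');x,y,z=T[:3,:3].T;o=T[:3,3]-15.4*x
r=np.array([634,-43.2,150]);h=np.array([np.cos(np.radians(15.8)),np.sin(np.radians(15.8)),0]);ey=np.array([-h[1],h[0],0])
print('pred wrist rail crop',(proj('wrist',[r-70*ey,r+70*ey],s)-[160,160])*4+1.5)
for a in(.2,.25):
  hx=-(np.cos(a)*x+np.sin(a)*z); hz=np.cos(a)*z-np.sin(a)*x
  P=lambda X,Z:o+X*hx+(Z-18)*hz
  print(a,P(-38,35),(proj('side',[P(-150,10),P(32,14),P(-50,42),P(-28,42),P(-75,28),P(-75,0)])-[265,165])*9+4)
print('rail',(proj('side',[r-27*ey,r,r+27*ey])-[265,165])*9+4)
E
```

```text
[615.2562 -49.0773 196.6245] 8.9 [ 0.6946 -0.1409 -1.2142]
(array([-0.0002,  0.0006, -0.0003]), array([-0.0004,  0.0003, -0.    ]))
pred wrist rail crop [[ 55.0422 355.6709]
 [722.3224 354.7054]]
0.2 [634.5839 -43.6403 173.7336] [[185.8528 534.9434]
 [212.4271  88.8719]
 [242.0659 263.1745]
 [244.8943 209.6839]
 [219.4755 338.8362]
 [179.7959 371.1832]]
0.25 [636.3908 -43.1312 174.6322] [[196.2365 526.3217]
 [210.0625  91.181 ]
 [245.6501 257.4115]
 [246.966  205.1771]
 [224.7575 333.1752]
 [185.1172 368.7101]]
rail [[294.0334 320.468 ]
 [228.8094 299.2513]
 [164.7807 278.4243]]
```

View pics/s8d.png

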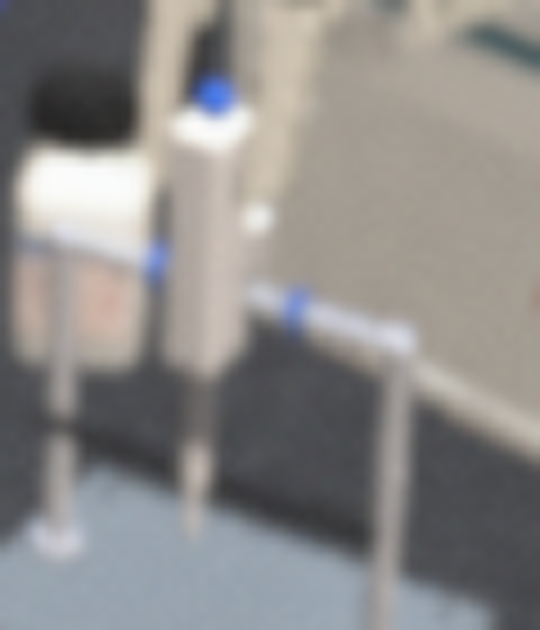

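View pics/w8d.png

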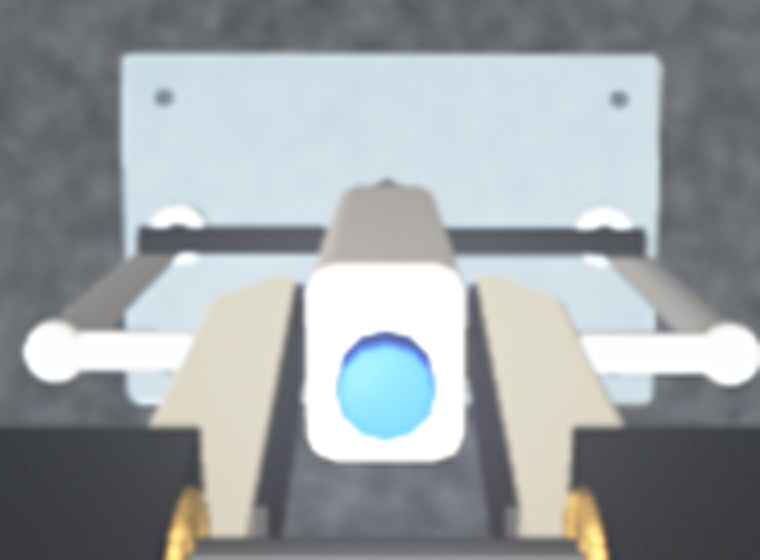

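```bash
python3 - <<'E'
from h import *
np.set_printoptions(precision=4,suppress=True)
s=read_state();print(s['position'],s['clock'])
for z in(174,160,150):
  p,Rt=hookpose([633,-43.2,z],tilt=.225);print(z,p,cmd(s,p,Rt))
E
```

```text
[615.3832 -49.0655 196.9743] 9.0
174 [613.5239 -48.7112 196.9435] (array([ 0.0004,  0.0008, -0.0017]), array([-0.0004,  0.0084,  0.    ]))
160 [613.5239 -48.7112 182.9435] (array([0.0141, 0.0009, 0.0011]), array([-0.0004,  0.0084,  0.    ]))
150 [613.5239 -48.7112 172.9435] (array([0.0239, 0.0009, 0.0031]), array([-0.0004,  0.0084,  0.    ]))
```

Call:
arm_command(
  steps=[
    [[0.0004,0.0008,-0.0017],[0,0.0084,0],20],
    [[0.0004,0.0008,-0.0017],[0,0.0084,0],20],
    [[0.003,0.0008,-0.0012],[0,0.0084,0],20],
    [[0.007,0.0008,-0.0004],[0,0.0084,0],20],
    [[0.011,0.0008,0.0005],[0,0.0084,0],20],
    [[0.014,0.0008,0.0011],[0,0.0084,0],20],
    [[0.014,0.0008,0.0011],[0,0.0084,0],20],
    [[0.014,0.0008,0.0011],[0,0.0084,0],20],
  ],
)

```text
clock: 9.67
position: [613.2, -48.8, 182.4]
tool_rot: [0.617, -0.107, 0.775, 0.085]
wrist_force: [0.2, 0.1, -0.8]
grip_width: 0.285
```

```bash
python3 - <<'E'
from h import *
np.set_printoptions(precision=4,suppress=True)
s=read_state();print(s['position'],s['clock'],s['wrist_force'],s['ft_torque'])
p,Rt=hookpose([633,-43.2,160],tilt=.225);print(cmd(s,p,Rt))
im=snapshot('side');cv2.imwrite('pics/side9.png',im);cv2.imwrite('pics/s9d.png',cv2.resize(im[165:235,265:325],None,fx=9,fy=9,interpolation=cv2.INTER_CUBIC))
im=snapshot('top');cv2.imwrite('pics/top9.png',im);cv2.imwrite('pics/t9d.png',cv2.resize(im[150:220,250:320],None,fx=8,fy=8,interpolation=cv2.INTER_CUBIC))
E
```

```text
[613.223  -48.7639 182.3824] 9.6667 [ 0.2352  0.0581 -0.8308] [ 0.0963 -0.1731  0.038 ]
(array([-0.0006, -0.    ,  0.0002]), array([-0.0004, -0.0003, -0.0001]))
```

View pics/s9d.png

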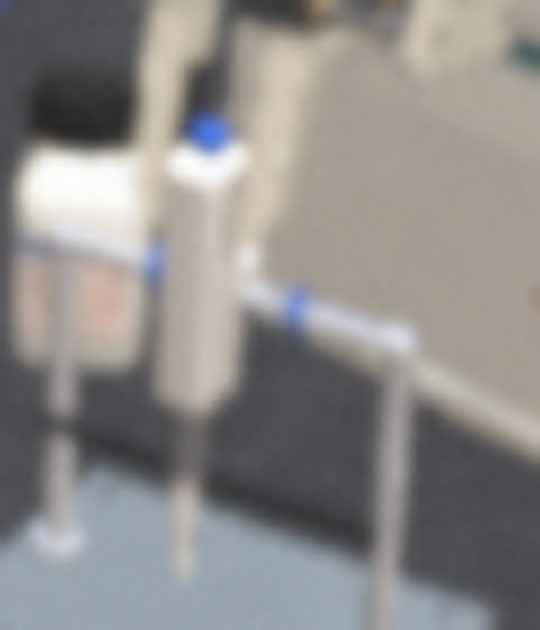

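View pics/t9d.png

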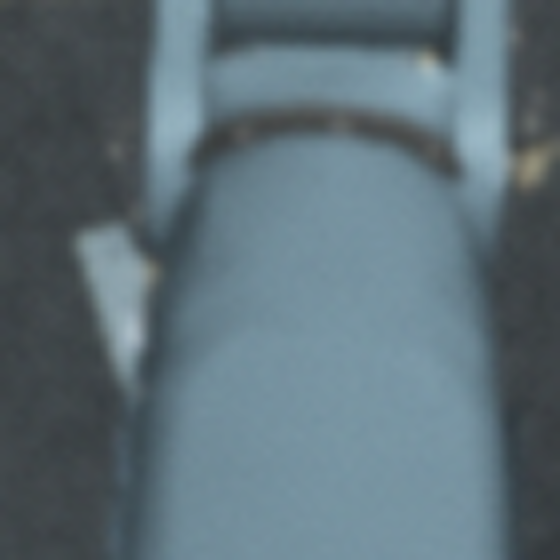

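No contact so far, and the hook at (252,250) is at the rail line. I'll go on down gently, watching the force.

Call:
arm_command(
  steps=[
    [[0.0015,0,0.0003],[0,0,0],20],
    [[0.003,0,0.0006],[0,0,0],20],
    [[0.0045,0,0.001],[0,0,0],20],
    [[0.0045,0,0.001],[0,0,0],20],
    [[0.0045,0,0.001],[0,0,0],20],
  ],
)

```text
clock: 10.18
position: [613.2, -48.8, 178.3]
tool_rot: [0.617, -0.107, 0.775, 0.085]
wrist_force: [-2.1, -1.1, 3.4]
grip_width: 0.289
```

```bash
python3 - <<'E'
from h import *
np.set_printoptions(precision=4,suppress=True)
s=read_state();print(s['position'],s['clock'],s['wrist_force'],s['ft_torque'],s['grip_width']*93)
p,Rt=hookpose([633,-43.2,155],tilt=.225);print(cmd(s,p,Rt))
E
```

```text
[613.2277 -48.8225 178.2703] 10.1833 [-2.1256 -1.1431  3.4173] [0.005  0.3145 0.0614] 26.883419693041066
(array([0.0002, 0.    , 0.0004]), array([-0.0004, -0.0002, -0.    ]))
```

```bash
python3 - <<'E'
from h import *
np.set_printoptions(precision=1,suppress=True)
s=read_state();T=tw(s);x,y,z=T[:3,:3].T;o=T[:3,3]-15.4*x
im=snapshot('side');cv2.imwrite('pics/sideA.png',im);cv2.imwrite('pics/sAd.png',cv2.resize(im[165:235,265:325],None,fx=9,fy=9,interpolation=cv2.INTER_CUBIC))
im=snapshot('wrist');cv2.imwrite('pics/wAd.png',cv2.resize(im[160:300,160:350],None,fx=4,fy=4,interpolation=cv2.INTER_CUBIC))
h=np.array([np.cos(np.radians(15.8)),np.sin(np.radians(15.8)),0]);ey=np.array([-h[1],h[0],0])
for r in([633,-43.2,150.],[633,-43.2,155]):
  print('rail wrist',(proj('wrist',[r-70*ey,r+70*ey],s)-[160,160])*4+1.5)
a=.225
hx=-(np.cos(a)*x+np.sin(a)*z); hz=np.cos(a)*z-np.sin(a)*x
P=lambda X,Z:o+X*hx+(Z-18)*hz
print(P(-38,35),(proj('side',[P(-150,10),P(32,14),P(-28,46)])-[265,165])*9+4)
E
```

```text
rail wrist [[ 23.3 392.6]
 [749.1 391.5]]
rail wrist [[ 14.6 400.5]
 [757.8 399.4]]
[632.9 -43.3 155.3] [[179.6 578.2]
 [206.1 137.1]
 [244.  251.4]]
```

View pics/sAd.png

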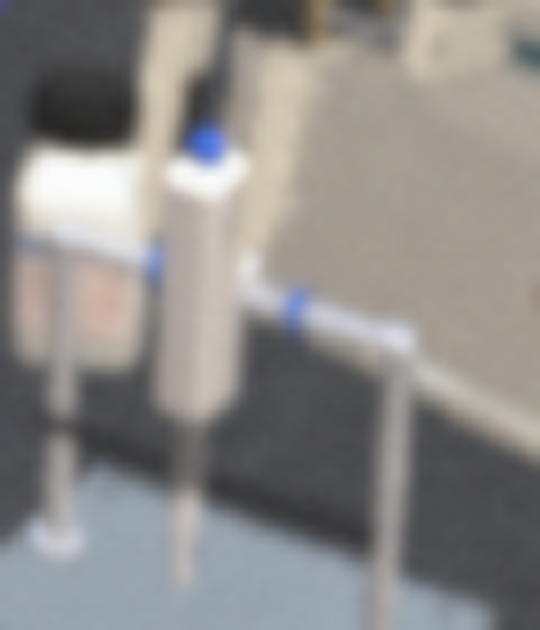

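View pics/wAd.png

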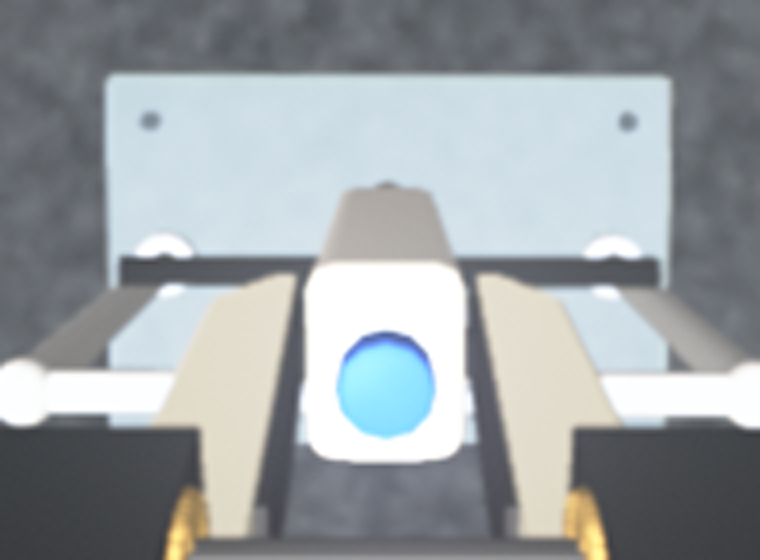

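There is light contact, about 4 N up and 2 N toward -h. I'll ease 1.5 mm toward the front and see how the force changes.

Call:
arm_command(
  steps=[
    [[0.0002,0,-0.0008],[0,0,0],20],
    [[0.0003,0,-0.0015],[0,0,0],20],
    [[0.0003,0,-0.0015],[0,0,0],20],
    [[0.0003,0,-0.0015],[0,0,0],20],
  ],
)

```text
clock: 10.62
position: [611.9, -49.1, 177.9]
tool_rot: [0.617, -0.107, 0.775, 0.085]
wrist_force: [-0.4, 0.2, -0.6]
grip_width: 0.287
```

```bash
cat > st.py <<'E'
from h import *
np.set_printoptions(precision=3,suppress=True)
s=read_state();h=np.array([np.cos(np.radians(15.8)),np.sin(np.radians(15.8)),0]);ey=np.array([-h[1],h[0],0])
f=s['wrist_force'];t=s['ft_torque'];print(s['position'],s['clock'],'F h,ey,z',f@h,f@ey,f[2],'T',t@h,t@ey,t[2],'g',s['grip_width']*93)
E
python3 st.py
```

```text
[611.885 -49.137 177.941] 10.6167 F h,ey,z -0.3024126193876317 0.25087969062415527 -0.6108992240414943 T 0.07131754588992041 -0.30639129792136927 0.04258901998361671 g 26.682951557414142
```

The force is gone, so that was side contact. I'll continue down 5 mm.

Call:
arm_command(
  steps=[
    [[0.001,0,0.0002],[0,0,0],20],
    [[0.002,0,0.0005],[0,0,0],20],
    [[0.003,0,0.0007],[0,0,0],20],
    [[0.003,0,0.0007],[0,0,0],20],
  ],
)

```text
clock: 10.95
position: [611.1, -49.5, 176.8]
tool_rot: [0.617, -0.107, 0.775, 0.085]
wrist_force: [-9.1, -0.8, 15.7]
grip_width: 0.29
```

```bash
python3 st.py
```

```text
[611.117 -49.535 176.77 ] 10.95 F h,ey,z -8.995636468598075 1.6962550455862073 15.654765205378101 T 0.3734298637102501 1.9601960815737185 0.013228524687611605 g 27.013670236207584
```

Contact again, with an up and -h force. I'll back up 3 mm and look closely.

Call:
arm_command(
  steps=[
    [[-0.001,0,-0.0002],[0,0,0],20],
    [[-0.003,0,-0.0007],[0,0,0],20],
    [[-0.003,0,-0.0007],[0,0,0],20],
  ],
)

```text
clock: 11.2
position: [611.8, -49.2, 178.3]
tool_rot: [0.617, -0.107, 0.775, 0.085]
wrist_force: [-0.7, -0.9, 3.2]
grip_width: 0.285
```

```bash
python3 st.py; python3 - <<'E'
from h import *
np.set_printoptions(precision=1,suppress=True)
s=read_state();T=tw(s);np.save('wB.npy',T)
im=snapshot('side');cv2.imwrite('pics/sideB.png',im);cv2.imwrite('pics/sBd.png',cv2.resize(im[175:232,272:312],None,fx=14,fy=14,interpolation=cv2.INTER_LANCZOS4)[:, :])
x,y,z=T[:3,:3].T;o=T[:3,3]-15.4*x;a=.225
hx=-(np.cos(a)*x+np.sin(a)*z); hz=np.cos(a)*z-np.sin(a)*x
P=lambda X,Z,Y=0:o+X*hx+(Z-18)*hz+Y*y
print((proj('side',[P(-28,46),P(-34,46),P(-50,46),P(-50,42),P(-28,28),P(-34,28),P(-75,28),P(-105,10),P(-127,10),P(-150,10),P(32,14)])-[272,175])*14+6.5)
h=np.array([np.cos(np.radians(15.8)),np.sin(np.radians(15.8)),0])
for r in ([633,-43.2,150],[632,-43.2,154]):
  r=np.array(r);print('rail',(proj('side',[r,r-9*h+[0,0,74-r[2]]])-[272,175])*14+6.5)
E
```

```text
[611.836 -49.227 178.336] 11.2 F h,ey,z -0.8683032865720314 -0.6381577725539581 3.1537868361768404 T 0.01264855318568746 0.3449871568140078 -0.00742325443595212 g 26.540952146658345
[[278.8 253.5]
 [277.6 276. ]
 [274.4 335.7]
 [265.8 342.6]
 [239.6 284.4]
 [238.4 307.1]
 [230.8 459.6]
 [186.3 601.8]
 [182.6 680.8]
 [178.8 762.1]
 [219.6  75.7]]
rail [[255.1 327.1]
 [221.6 620.5]]
rail [[252.8 313.5]
 [218.6 621.9]]
```

View pics/sBd.png

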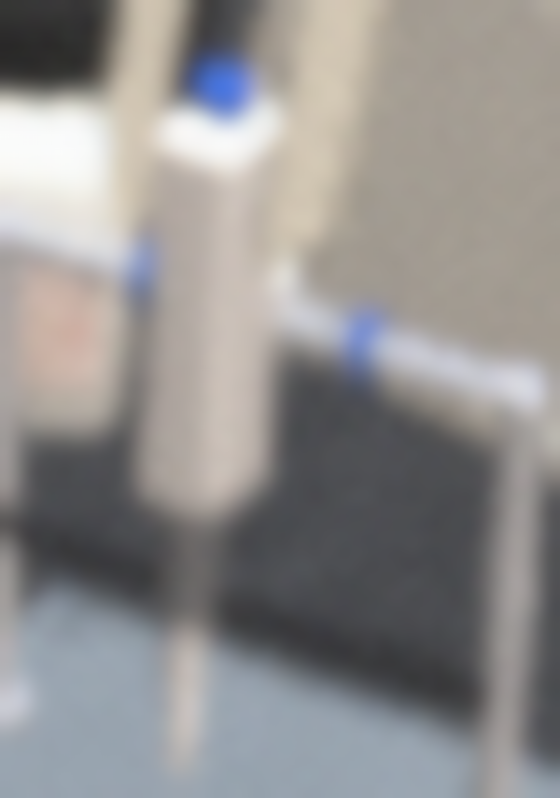

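The hook arm at (283,275) sits right on the rail at about (278,295), so it seems nearly seated. To confirm the lip is behind the rail, I'll pull gently toward the front; it should catch.

Call:
arm_command(
  steps=[
    [[0,0,-0.0012],[0,0,0],20],
    [[0.0003,0,-0.0025],[0,0,0],20],
    [[0.0005,0,-0.0035],[0,0,0],20],
    [[0.0005,0,-0.0035],[0,0,0],20],
  ],
)

```text
clock: 11.58
position: [608.5, -50.0, 178.0]
tool_rot: [0.617, -0.107, 0.775, 0.085]
wrist_force: [3.5, 2.0, -2.9]
grip_width: 0.288
```

```bash
python3 st.py
```

```text
[608.519 -50.03  178.044] 11.5833 F h,ey,z 3.939957277020534 1.0043941653879895 -2.858212261516558 T 0.06122627744502657 -0.8340329477084566 -0.04780916406973894 g 26.81304978782258
```

The lip catches with about 4 N, so the rail is inside the mouth. I'll centre it and settle down onto the rail.

Call:
arm_command(
  steps=[
    [[-0.0003,0,0.0012],[0,0,0],20],
    [[0.0005,0,0.0016],[0,0,0],20],
    [[0.0015,0,0.0018],[0,0,0],20],
    [[0.0015,0,0.0018],[0,0,0],20],
  ],
)

```text
clock: 11.92
position: [609.4, -50.0, 177.1]
tool_rot: [0.617, -0.107, 0.775, 0.085]
wrist_force: [-3.2, 0.1, 5.9]
grip_width: 0.29
```

```bash
python3 st.py
```

```text
[609.367 -49.951 177.068] 11.9167 F h,ey,z -3.0829284764982465 0.9780576741955551 5.854804713792091 T 0.1823833377644645 0.5334371848679812 0.042290969244057244 g 26.954083974657536
```

The hook carries on the rail with a light load of about 6 N. I'll let go gently.

Call:
arm_command(
  steps=[
    [[0,0,0],[0,0,0],29],
    [[0,0,0],[0,0,0],31],
    [[0,0,0],[0,0,0],33],
    [[0,0,0],[0,0,0],36],
    [[0,0,0],[0,0,0],42],
    [[0,0,0],[0,0,0],50],
    [[0,0,0],[0,0,0],56],
    [[0,0,0],[0,0,0],56],
  ],
  grip_force=10,
)

```text
clock: 12.58
position: [609.8, -49.7, 176.5]
tool_rot: [0.617, -0.107, 0.775, 0.085]
wrist_force: [0.0, -0.0, 0.5]
grip_width: 0.59
```

```bash
python3 st.py;python3 - <<'E'
from h import *
im=snapshot('side');cv2.imwrite('pics/sCd.png',cv2.resize(im[165:235,265:325],None,fx=9,fy=9,interpolation=cv2.INTER_CUBIC))
im=snapshot('wrist');cv2.imwrite('pics/wC.png',im)
E
```

```text
[609.775 -49.738 176.478] 12.5833 F h,ey,z 0.020482077399050648 -0.04603512893724296 0.5029075712207995 T 0.05599360096914151 -0.11842877277433332 -0.017443101311394545 g 54.85800135392901
```

View pics/sCd.png

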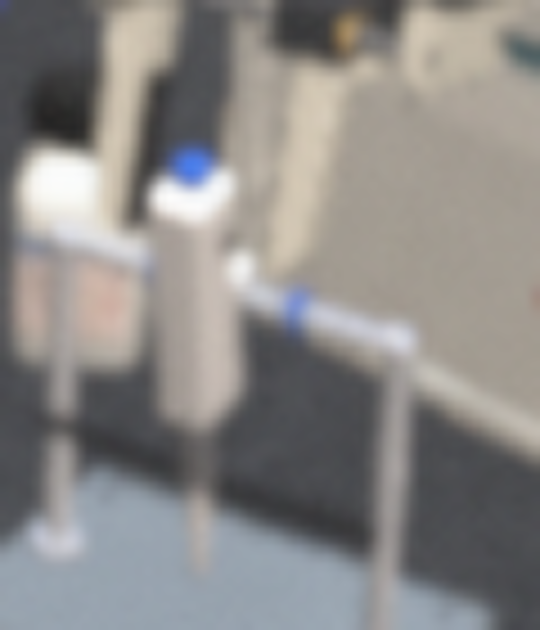

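View pics/wC.png

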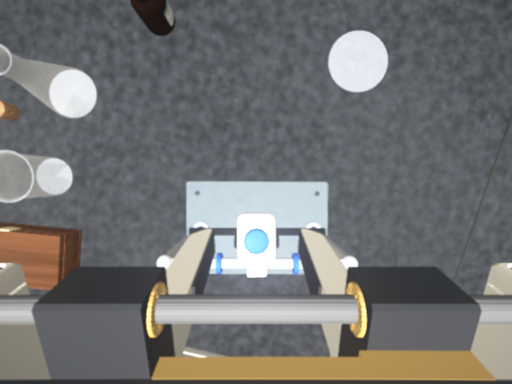

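It hangs. In the wrist view the hook at (256,270) is over the rail, between the collars at (219,263) and (296,263). Now I'll withdraw upward.

Call:
arm_command(
  steps=[
    [[-0.005,0,0],[0,0,0],56],
    [[-0.015,0,0],[0,0,0],56],
    [[-0.03,0,0],[0,0,0],56],
    [[-0.05,0,0],[0,0,0],56],
    [[-0.075,0,0],[0,0,0],56],
    [[-0.1,0,0],[0,0,0],56],
    [[-0.12,0,0],[0,0,0],56],
    [[-0.13,0,0],[0,0,0],56],
    [[-0.13,0,0],[0,0,0],56],
    [[-0.13,0,0],[0,0,0],56],
  ],
)

```text
clock: 13.52
position: [637.7, -41.8, 302.8]
tool_rot: [0.617, -0.107, 0.775, 0.085]
wrist_force: [-0.1, 0.2, -1.0]
grip_width: 0.602
```

Call:
arm_command(
  steps=[
    [[0,0,0],[0,0,0],56],
    [[0,0,0],[0,0,0],56],
    [[0,0,0],[0,0,0],56],
    [[0,0,0],[0,0,0],56],
    [[0,0,0],[0,0,0],56],
    [[0,0,0],[0,0,0],56],
    [[0,0,0],[0,0,0],56],
    [[0,0,0],[0,0,0],56],
  ],
)

```text
clock: 14.18
position: [637.8, -41.8, 303.2]
tool_rot: [0.617, -0.107, 0.775, 0.085]
wrist_force: [-0.2, -0.1, 0.1]
grip_width: 0.602
```

```bash
python3 st.py;python3 - <<'E'
from h import *
im=snapshot('side');cv2.imwrite('pics/sD.png',im);cv2.imwrite('pics/sDd.png',cv2.resize(im[150:240,250:350],None,fx=6,fy=6,interpolation=cv2.INTER_CUBIC))
im=snapshot('wrist');cv2.imwrite('pics/wD.png',im)
E
```

```text
[637.76 -41.84 303.2 ] 14.1833 F h,ey,z -0.23662037097288444 -0.03798585973565327 0.11254908982136656 T 0.020707635290410243 -0.11049675485888151 -0.005579817383817755 g 55.95984689632477
```

View pics/sDd.png

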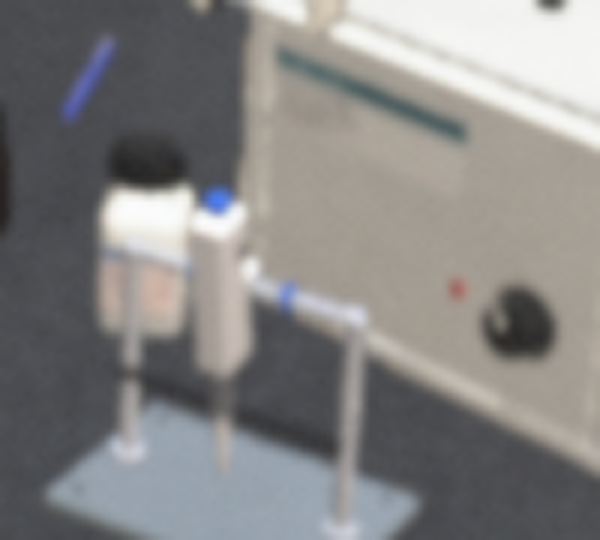

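View pics/wD.png

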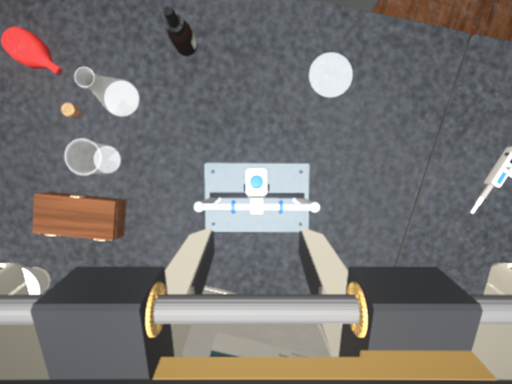

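View pics/sD.png

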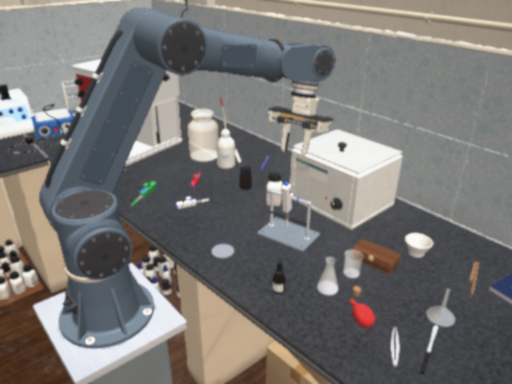

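The pipette hangs between the collars with its nozzle against the bar. The bystanders are unmoved and the gripper is clear with no force on it. Handing in.

```bash
python3 -c "
from plant import *
print(job_done(), read_state()['clock'])"
```

```text
the job is handed in; nothing more can be done
the job is handed in; nothing more can be done
```

The larger white micropipette is hanging on the stand, and the job is handed in. I pinched it at the discs with 40 N, lifted it level, and eased the grip to 4 N so it swung tip-down. I closed the grip again, turned it upright and brought the hook over the rail while still holding it. Then I opened the fingers and withdrew upward; the clock read about 14.3 s of the 53 s allowed.

**Last checks:** The side and wrist pictures show the hook over the rail between the two blue collars. The nozzle appears to rest against the bar. The wrist force was close to zero after I withdrew, and the bottles, glassware and look-alikes appear unmoved.

**What disagreed:**
- **Rail height:** The side camera put the rail about 5 mm higher than the stated 150 mm, while the wrist view fitted 150 mm. The hook touched down about 4 mm early by my model, so I seated it by force instead.
- **Contact on the way down:** The pipette pressed lightly against the rail while I seated it, about 18 N at most. I backed off and pulled gently toward the front; it caught at about 4 N, which showed the rail was inside the mouth before I let go.

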